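# Lock the shaker carriage with its pin

## Robot

A 7-joint arm with a two-finger parallel gripper is mounted at the origin on the work surface. World frame = base frame: x ahead of the robot, y to its left, z up, the work surface at z = 0. Lengths are in m, angles in rad, forces in N, time in s.
With the tool pointing down it reaches from about 0.4 to 0.925 m from the base axis. Payload 5.6 kg.
Tool frame: the origin (TCP) lies midway between the tips of the shut fingers; the grasp point (between the pads) lies 19 mm behind it; z points along the fingers, y is the direction in which the jaws open and shut (so a half turn about z gives the same grasp; the last joint's range is limited). The gripper opens to 85 mm and grips with 20 to 120 N. Pads are 22 mm wide; open, the fingers measure 114 mm over their backs; the gripper's body (76 mm by 85 mm) begins 54 mm behind the grasp point. The pads swing forward as they close: fully open they stand 13 mm farther back than shut.
Start: joints at [1.16, 0.468, -0.012, 1.603, 0.006, 1.071, -0.056], TCP at [0.234, -0.607, 0.231] pointing down, gripper open.
Joint ranges: [-2.53, 2.53], [-0.31, 2.02], [-1.57, 1.55], [0.28, 2.44], [-1.29, 4.43], [0.15, 1.84], [-2.92, 2.92]. Speed limits (rad/s): [2.57, 2.57, 3.14, 3.14, 3.14, 3.14, 3.14].

## Interface

Orientations are given as [roll, pitch, yaw] about the fixed x, y, z axes, in that order (R = Rz(yaw) Ry(pitch) Rx(roll)).
In Python, from cell import get_obs, camera, close_job, outline_of gives the robot as it stands.
- The arm moves only by the shell command python3 -m jog 'ROWS'. ROWS is JSON, a list of rows, each a list of 7 numbers: the shift along the world's x, y, z as a fraction of full scale, then the turn, a rotation vector about the world's x, y, z as a fraction of full scale, then the closure, from -1 (fully open) to 1 (shut). In form: [[tx, ty, tz, rx, ry, rz, jaw], ...]. A call has 1 to 5 rows; each row shifts and turns the commanded pose from where the row before left it; what a row does not reach is not made up. Full scale, the value 1, is 30 cm for a shift and 60 degrees for a turn. A row lasts 1/12 s, in which the tool goes at most 41.7 mm and 7.16 degrees, less where a joint would pass 70% of its speed; a pose out of reach is approached as far as the arm can. A call with a number of a shift or a turn outside -1 to 1 is refused whole. A call with a gripper value outside its range is refused whole. The fingers move at their own pace and stop on an object; the grip force is fixed at half the most. Time passes only in rows, so rows that do not move let the fingers close. It gives the time, the measured TCP pose, the force and the opening at its end, in the units of the state.
- get_obs(): the state, without advancing time (a new reading comes with each control period).
- camera(name): name is "side" or "top" or "wrist"; returns a dict with "image" (384x512x3 uint8, red, green, blue), "fx", "fy", "cx", "cy" (pixels), "position" and "attitude" of the camera in the world; the wrist camera has in their place "hand_eye" (4x4, takes a point from camera to tool coordinates, whose origin is the TCP and whose axes are the flange's). Camera axes: x right, y down, z forward; pixel columns grow to the right and rows downward; lengths in m; the calibration is good to about 2 mm. A picture is of the moment at which its call begins: read the wrist's pose just before it. There is no depth.
- close_job(): hands the job in, once; it reports no verdict.
Trained networks look in the newest picture that a camera, given by its name, has taken for a name from the list of things; names that differ only in an ending like _2 or _b are one class to them, and where a whole thing is asked for, a point or a joint stands for the part that bears it (a point fixed in the world has none). Each returns a list of dicts, best first, with "conf" (0 to 1); they miss things now and then, are a little off and sometimes report something else, mostly with a low value. They report only what shows in the picture. A call takes as long as a camera call. They do not tell look-alikes from the thing itself.
- outline_of(camera, name): "region" (384x512 bool, what is visible of it) and "point" ([column, row] in pixels, amid what is visible of it).
The state is a dict: "time": time; "joint_pos": joint angles; "dq": joint speeds; "tau": joint torques, N m; "ee_pos": TCP position; "tool_rot": TCP orientation; "wrist_force": force on the tool from outside, world axes, zero at the start; "wrist_torque": the same for the moment, N m; "width": finger opening in m.
Only numpy, scipy, OpenCV 4.12 (cv2) and the standard library are available. Lean on these libraries where they do the work, as an engineer would, in place of code of your own. Each camera call takes 0.05 s, during which the arm holds its last target. There are 200 camera calls.

## Task

Lock the bench shaker: take the locking pin (the long one with the slim, tall head) out of the parking block, put its tip down through the wide opening of the keyhole slot in the shaker's deck until it rests on the carriage plate beneath, then slide the tip along the slot with light pressure until it drops into the blind hole hidden somewhere along that plate. Seat the pin upright and fully home, its collar flush on the deck, and let go; never press hard on the shaker, and leave the plug and the other lab things where they are.

Things in the scene. Friction and masses are not known exactly. Their poses are not given: they have to be found in the camera images.
- pin: Locking pin, loose, about 70 g, round, upright in the parking block. Steel shaft 10 mm thick, 33 mm long, 2 mm chamfer at the tip; steel collar 26 mm wide, 4 mm thick; slim black head 20 mm wide, 34 mm tall, to grip. Origin: centre of the tip, z up the pin: collar underside at 33 mm, head 37 to 71 mm. Parked, its collar rests on the block's top, shaft in the hole; it pulls straight up.
- plug: Blank plug, loose, 50 g, in the other hole of the parking block: shaft 10 mm thick, 25 mm long, under a low wide black head 32 mm in diameter, 18 mm tall. Origin: centre of the tip. Not to be moved. Which hole has the pin and which the plug varies.
- park: Parking block, fixed, grey, 50 x 140 x 45 mm (its x, y, z). Origin at the centre of its underside; two 12 mm holes at y = +40 and -40 mm hold the pin and the plug, either way round.
- shaker: Bench shaker, fixed, 240 x 280 mm (its x, y), white, with an aluminium deck, top 85 mm above the underside. Origin: underside centre; z up, x away from its control panel. On the deck at x 35 to 105 mm is a tube rack, 50 mm high; the deck in front is flat, with a keyhole slot (deck 12 mm thick) along y at x = -60 mm. Never press on the shaker with more than 25 N; 3 to 6 N are plenty.
- slot_opening (a point): Centre of the slot's wide opening, 24 x 24 mm, at deck-top level. From here the slot runs along the shaker's +y towards slot_end, narrowing through a 45-degree lead to 13 mm wide from 17.5 mm on. Home, the pin's collar lies flush on the deck, its tip 33 mm below the deck top and 18 mm deep in the hole.
- slot_end (a point): Far end of the narrow slot on its centre line, at deck-top level, 91 mm from slot_opening.
- slot_floor (a point): Point straight below slot_opening on the flat dark steel carriage plate, 15 mm below the deck top. On the slot's centre line the plate has one round blind hole, 12 mm wide, 20 mm deep, 1 mm chamfer, its centre 30 to 81 mm from the opening's centre towards slot_end; where is not measured, as the carriage stops at random. The carriage is held fast and does not give.
- jar: Small white jar, 40 mm in diameter, 50 mm tall. Origin: underside centre. Bystander.
- squirt: White bottle, 52 mm in diameter, 105 mm tall. Origin: underside centre. Bystander.
- tipbox: Box of pipette tips with a clear lid, 85 x 120 x 84 mm. Origin: underside centre. Bystander.
- plates: Stack of clear well plates, 85 x 127 x 42 mm. Origin: underside centre. Bystander.
- rack: Small white tube rack, 50 x 120 x 46 mm. Origin: underside centre. Bystander.
- dish: Clear shallow dish, 90 mm in diameter, 14 mm tall. Origin: underside centre. Bystander.
Mind the look-alikes: they are no part of the job. What is shaped like the pin but green or yellow is not meant.

How it is judged:
On the way, in this order (a step that is already met when the one before it is completed fails the run):
1. the pin is drawn out of the parking block (z of pin in the frame of park above 0.05 m and contact force between pin and park below 0.01 N), for 0.1 s.
2. the pin's tip rests on the carriage plate in the wide opening of the slot (z of pin in the frame of shaker between 0.067 and 0.0725 m and x of pin in the frame of shaker between -0.072 and -0.048 m and y of pin in the frame of shaker between -0.056 and -0.03 m and contact force between pin and shaker above 0.3 N), for 0.05 s.
3. the tip travels along the narrow slot at the level of the plate (z of pin in the frame of shaker between 0.067 and 0.0725 m and x of pin in the frame of shaker between -0.072 and -0.048 m and y of pin in the frame of shaker above -0.0275 m), for 0.05 s.
At the end, for the whole second after the job is handed in: The pin stands in the blind hole of the carriage plate under the narrow slot, its collar on the deck to within 2.5 mm, upright within 0.12 rad, at rest and released (z of pin in the frame of shaker between 0.049 and 0.0545 m and x of pin in the frame of shaker between -0.067 and -0.053 m and y of pin in the frame of shaker between -0.022 and 0.043 m and angle between pin's own z axis and vertical below 0.12 rad and linear speed of pin below 0.01 m/s and contact force between the fingers and pin below 0.05 N); the robot touches nothing.
It fails at once if the pin presses on the shaker with more than 25 N (contact force between pin and shaker above 25 N).
It fails at once if the gripper or arm presses on the shaker with more than 25 N (contact force between any of the fingers, the arm and shaker above 25 N).
It fails at once if the plug or another lab thing is moved by more than 15 mm (distance of any of plug, jar, squirt, tipbox, plates, rack, dish from where it was at the start of the episode above 0.015 m).
It also fails if it takes over 72 s, if anything falls off the work surface, if the arm or the gripper's body presses on something with over 40 N, if the wrist force passes 120 N, or if a joint passes its speed limit or range.

## Working session

There is one attempt and no reset: what is moved stays moved. The work goes in short steps, Python scripts to look and compute and a shell command to move; the robot and the scene stay as the last step left them, time stands still between calls to the robot, and variables do not carry over. Pictures are saved under pics/ and viewed, on a budget of 10 in all, crops included, one or two more only if the job needs it, and the job is handed in when it is done.

```bash
ls; mkdir -p pics; python3 - <<'E'
from cell import get_obs,camera,outline_of
import cv2,numpy as np
o=get_obs();print({k:np.round(v,3).tolist() for k,v in o.items()})
for n in("side","top","wrist"):
    c=camera(n);cv2.imwrite(f"pics/{n}0.png",c["image"][:,:,::-1])
    print(n,{k:np.round(v,3).tolist() for k,v in c.items() if k!="image"})
    for t in("pin","plug","park","shaker","slot_opening","slot_end","slot_floor"):
        for r in outline_of(n,t)[:3]:
            print(t,round(r["conf"],2),np.round(r["point"],1),r["region"].sum())
s=[cv2.imread(f"pics/{n}0.png") for n in("side","top")]
cv2.imwrite("pics/a.png",cv2.resize(np.vstack(s),(512,768))[:,:]) 
E
```

```text
pics
{'time': 0.0, 'joint_pos': [1.16, 0.468, -0.012, 1.604, 0.006, 1.071, -0.056], 'dq': [-0.002, 0.0, 0.0, 0.0, -0.001, -0.002, -0.0], 'tau': [0.0, -53.239, 0.022, -25.131, 0.011, 0.008, 0.0], 'ee_pos': [0.233, -0.606, 0.23], 'tool_rot': [-3.14, 0.0, 0.368], 'wrist_force': [0.277, -0.428, -0.572], 'wrist_torque': [-0.019, 0.019, -0.007], 'width': 0.085}
side {'fx': 362.284, 'fy': 362.284, 'cx': 251.542, 'cy': 191.522, 'position': [0.413, -0.722, 0.84], 'attitude': [-2.399, -0.005, -0.166]}
pin 0.69 [253.9 332. ] 155
pin 0.58 [277.  277.3] 116
pin 0.41 [240.3 298.6] 158
plug 0.61 [238.3 268.6] 124
park 0.72 [242.  292.6] 948
shaker 0.62 [283.1 168.9] 6521
slot_opening 0.67 [297.9 362.7] 1200
slot_opening 0.58 [277.1 168.1] 6596
slot_end 0.77 [280.  170.5] 6699
slot_floor 0.58 [277.9 167.9] 6473
top {'fx': 350.304, 'fy': 350.304, 'cx': 253.997, 'cy': 196.919, 'position': [0.356, -0.038, 1.117], 'attitude': [-2.975, 0.026, -1.6]}
pin 0.64 [388.2 243.2] 67
pin 0.62 [384.  211.5] 48
pin 0.6 [345.5 185.2] 71
plug 0.19 [298.8 250.8] 136
park 0.86 [347.  219.1] 743
shaker 0.92 [219.  164.7] 7579
slot_opening 0.73 [215.9 165. ] 7479
slot_end 0.89 [216.9 163.8] 7465
slot_floor 0.76 [218.9 168.2] 7485
slot_floor 0.51 [355.2 262.6] 693
wrist {'fx': 316.694, 'fy': 316.694, 'cx': 260.729, 'cy': 191.782, 'hand_eye': [[-0.0, -0.947, -0.321, 0.083], [1.0, 0.0, -0.0, 0.0], [0.0, -0.321, 0.947, -0.143], [0.0, 0.0, 0.0, 1.0]]}
shaker 0.39 [24.1  4.2] 613
```

View pics/top0.png

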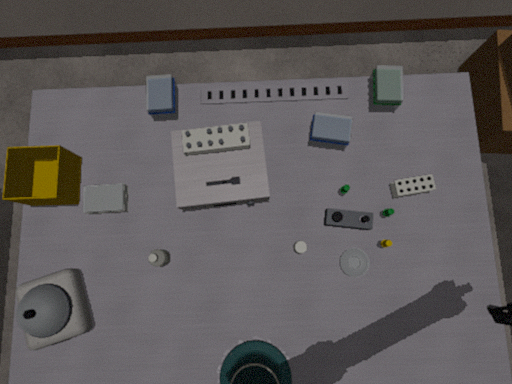

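View pics/side0.png

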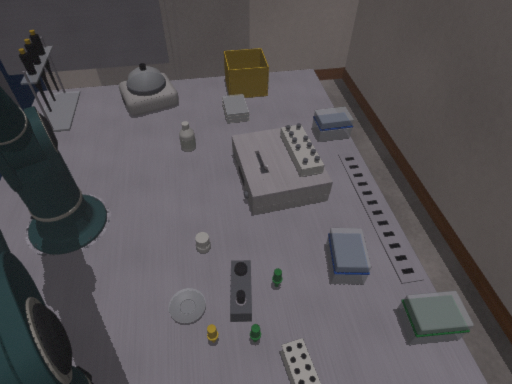

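The top view shows the parking block at (348,218), with the plug's wide head at (337,217) and the pin at (365,219), the −y end. The shaker slot's wide opening is at about (236,181) and its end at about (207,183). The side view agrees: plug at (241,268), pin at (240,298). The green and yellow pieces are look-alikes.

```bash
cat > h.py <<'E'
import numpy as np,cv2
from scipy.spatial.transform import Rotation as Ro
from cell import get_obs,camera,outline_of
def rot(rpy): return Ro.from_euler('xyz',rpy).as_matrix()
def snap(n):
    o=get_obs();c=camera(n)
    if n=="wrist":
        T=np.eye(4);T[:3,:3]=rot(o["tool_rot"]);T[:3,3]=o["ee_pos"];H=T@np.array(c["hand_eye"])
        c["R"],c["p"]=H[:3,:3],H[:3,3]
    else: c["R"],c["p"]=rot(c["attitude"]),np.array(c["position"])
    return c
def ray(c,uv): 
    d=c["R"]@np.array([(uv[0]-c["cx"])/c["fx"],(uv[1]-c["cy"])/c["fy"],1]);return d/np.linalg.norm(d)
def onz(c,uv,z): d=ray(c,uv);return c["p"]+d*(z-c["p"][2])/d[2]
def proj(c,P):
    q=c["R"].T@(np.array(P)-c["p"]);return np.array([c["cx"]+c["fx"]*q[0]/q[2],c["cy"]+c["fy"]*q[1]/q[2]])
def tri(L):
    A=0;b=0
    for c,uv in L:
        d=ray(c,uv);M=np.eye(3)-np.outer(d,d);A=A+M;b=b+M@c["p"]
    X=np.linalg.solve(A,b);return X,[np.round(proj(c,X)-uv,1) for c,uv in L]
def save(c,f): cv2.imwrite(f,c["image"][:,:,::-1])
E
python3 - <<'E'
from h import *
t=snap("top");s=snap("side")
for n,a,b in(("pin",(365,219),(240,294)),("plug",(337,217),(240,267)),("opening",(236,181),(265,168)),("end",(207,183),(259,152))):
    print(n,*tri([(t,a),(s,b)]))
print("pin@z.083",onz(t,(365,219),.083),onz(s,(240,294),.083))
for q in((236,181),(207,183)):print(onz(t,q,.085))
for n,c in(("t",t),("s",s)):
  i=c["image"][:,:,::-1]
  a=i[195:240,310:400] if n=="t" else i[245:335,210:300]
  b=i[160:205,190:280] if n=="t" else i[125:215,220:310]
  cv2.imwrite(f"pics/z{n}.png",cv2.resize(np.vstack([a,b]),None,fx=4 if n=="s" else 8,fy=4 if n=="s" else 8,interpolation=2))
a=cv2.imread("pics/zt.png")[:, :];b=cv2.imread("pics/zs.png")
print(a.shape,b.shape)
h=600;cv2.imwrite("pics/z.png",np.hstack([cv2.resize(a,(500,500)),cv2.resize(b,(250,500))]))
E
```

```text
pin [ 0.45417717 -0.34147418  0.08094068] [array([0., 0.]), array([ 0.1, -0. ])]
plug [ 0.46478096 -0.2633627   0.06499203] [array([-0. , -0.1]), array([-0.1,  0. ])]
opening [0.58102028 0.03520508 0.09734696] [array([-0. , -0.9]), array([-0.9,  0.2])]
end [0.58017876 0.12416965 0.083256  ] [array([-0. , -0.7]), array([-0.6,  0.2])]
pin@z.083 [ 0.45411184 -0.3408679   0.083     ] [ 0.45393682 -0.34251933  0.083     ]
[0.58085934 0.03608846 0.085     ]
[0.57771997 0.1238478  0.085     ]
(720, 720, 3) (720, 360, 3)
```

View pics/z.png

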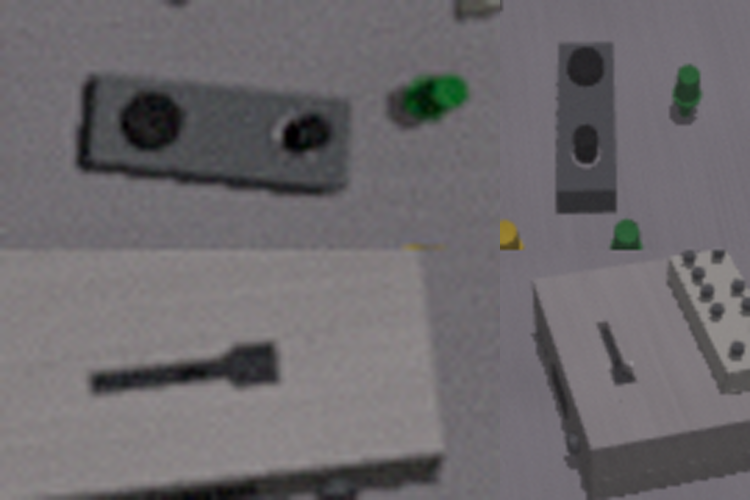

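Heights agree with the text: the pin head top triangulates to 0.081 and the deck to about 0.085. The pin is at about (0.454, −0.342). Moving above it now, with the jaws along x (yaw 90°).

```bash
R='[[0.074,0.088,-0.01,0,0,0.115,-1]]'; python3 -m jog '[[0.074,0.088,-0.01,0,0,0.115,-1],[0.074,0.088,-0.01,0,0,0.115,-1],[0.074,0.088,-0.01,0,0,0.115,-1],[0.074,0.088,-0.01,0,0,0.115,-1],[0.074,0.088,-0.01,0,0,0.115,-1]]' && python3 -m jog '[[0.074,0.088,-0.01,0,0,0.115,-1],[0.074,0.088,-0.01,0,0,0.115,-1],[0.074,0.088,-0.01,0,0,0.115,-1],[0.074,0.088,-0.01,0,0,0.115,-1],[0.074,0.088,-0.01,0,0,0.115,-1]]' && python3 -m jog '[[0,0,0,0,0,0,-1],[0,0,0,0,0,0,-1],[0,0,0,0,0,0,-1]]'
python3 - <<'E'
from h import *
c=snap("wrist");save(c,"pics/w1.png")
np.savez("w1.npz",**{k:c[k] for k in c})
for t in("pin","plug","park"):
    for r in outline_of("wrist",t)[:3]:
        v,u=np.nonzero(r["region"])
        print(t,round(r["conf"],2),np.round(r["point"],1),r["region"].sum(),u.min(),u.max(),v.min(),v.max())
E
```

```text
time: 1.72
ee_pos: [0.3455, -0.4733, 0.2164]
tool_rot: [3.141, 0.0, 0.976]
wrist_force: [0.6, -0.1, -0.4]
width: 0.0853
time: 2.13
ee_pos: [0.4566, -0.3413, 0.2015]
tool_rot: [3.141, 0.001, 1.578]
wrist_force: [0.7, -0.8, -0.7]
width: 0.0853
time: 2.38
ee_pos: [0.4554, -0.3431, 0.2013]
tool_rot: [-3.141, 0.001, 1.571]
wrist_force: [-0.0, -0.6, -0.5]
width: 0.0852
pin 0.86 [281.3 244.1] 656 270 290 223 263
pin 0.81 [260.4 171. ] 761 248 274 160 194
pin 0.6 [368.3 120.8] 830 349 386 108 136
plug 0.69 [277.   87.3] 1161 256 293 66 105
```

View pics/w1.png

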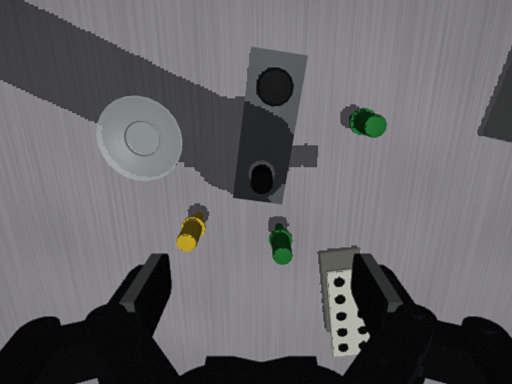

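The wrist view shows the pin head top at about (262,187), the plug at (275,87), and the green and yellow look-alikes nearby.

```bash
python3 - <<'E'
from h import *
z=np.load("w1.npz");c={k:z[k] for k in z}
g=cv2.cvtColor(c["image"],cv2.COLOR_RGB2GRAY)
print(g[190,240:290]);print(g[150:205,262])
for n,q,h in(("pintop",(262,187),.083),("pintop hi",(262,187),.081),("plug",(275,87),.063),("green",(281,256),.04),("yellow",(186,242),.04),("green2",(375,125),.04)):print(n,onz(c,q,h))
P=[.4545,-.342]
for h in(.083,.049,.045):print(h,proj(c,P+[h]))
t=snap("top");s=snap("side")
print(tri([(c,(262,187)),(t,(365,219)),(s,(240,292))]),tri([(c,(262,187)),(t,(365,219))]))
E
```

```text
[ 38  36  37  38  37  35  38  36  38  38  35  38  35  20   6   4   6   7
   6   5   5  11   2   5   7   5   3   6   4   9  28  37  38  36  34  37
  40  75  85  82  82  81  79  80 115 134 131 131 130 129]
[ 37  37  37  39  38  35  36  36  36  39  61  68  70  71  37  10   6   1
   3   3   4   5   5   4   8   7   2   6   9   9   6   2   9   7   4   6
   6   3   5   3   2  10   4   3  33  37  37  36  36  35  33  61 119 134
 134]
pintop [ 0.45686009 -0.34488384  0.083     ]
pintop hi [ 0.45686733 -0.34552819  0.081     ]
plug [ 0.46778368 -0.26265423  0.063     ]
green [ 0.47784041 -0.4377626   0.04      ]
yellow [ 0.37553161 -0.42077202  0.04      ]
green2 [ 0.56399766 -0.29699557  0.04      ]
0.083 [259.27523839 183.82453618]
0.049 [259.45009949 173.36862413]
0.045 [259.46828185 172.28139992]
(array([ 0.45490979, -0.34093573,  0.08909724]), [array([-2.3, -2.2]), array([ 0.6, -0.5]), array([0.3, 0. ])]) (array([ 0.45625467, -0.34749196,  0.06795331]), [array([-0.7, -2.3]), array([ 0.7, -0.3])])
```

```bash
python3 -m jog '[[0.002,0.007,-0.12,0,0,0,-1],[0,0,-0.12,0,0,0,-1],[0,0,-0.12,0,0,0,-1],[0,0,-0.08,0,0,0,-1],[0,0,-0.05,0,0,0,-1]]' && python3 -m jog '[[0,0,0,0,0,0,-1],[0,0,0,0,0,0,-1],[0,0,0,0,0,0,1],[0,0,0,0,0,0,1],[0,0,0,0,0,0,1]]' && python3 -m jog '[[0,0,0,0,0,0,1],[0,0,0,0,0,0,1],[0,0,0,0,0,0,1],[0,0,0,0,0,0,1],[0,0,0,0,0,0,1]]'
python3 - <<'E'
from h import *
c=snap("wrist");save(c,"pics/w2.png");print(get_obs()["ee_pos"])
E
```

```text
time: 3.1
ee_pos: [0.4543, -0.3399, 0.0512]
tool_rot: [-3.138, -0.002, 1.571]
wrist_force: [0.0, -0.3, 1.2]
width: 0.0851
time: 3.52
ee_pos: [0.4571, -0.3412, 0.0558]
tool_rot: [3.139, 0.002, 1.572]
wrist_force: [0.4, 1.2, -0.8]
width: 0.0516
time: 3.93
ee_pos: [0.4566, -0.3408, 0.0551]
tool_rot: [3.141, 0.001, 1.572]
wrist_force: [-1.0, 0.4, 5.7]
width: 0.0186
[ 0.456594   -0.34077929  0.05510279]
```

View pics/w2.png

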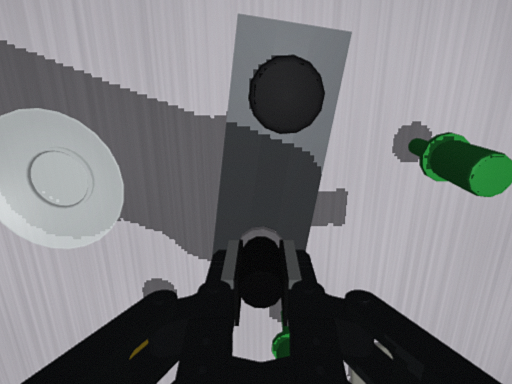

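The pin is gripped at the head, centred between the pads (width 18.6 mm). Lifting it and moving above the slot opening.

```bash
python3 -m jog '[[0,0,0.03,0,0,0,1],[0,0,0.1,0,0,0,1],[0,0,0.1,0,0,0,1],[0,0,0.1,0,0,0,1],[0,0,0.1,0,0,0,1]]' && python3 -m jog '[[0,0,0,0,0,0,1],[0.035,0.105,0,0,0,0,1],[0.035,0.105,0,0,0,0,1],[0.035,0.105,0,0,0,0,1],[0.035,0.105,0,0,0,0,1]]' && python3 -m jog '[[0.035,0.105,0,0,0,0,1],[0.035,0.105,0,0,0,0,1],[0.035,0.105,0,0,0,0,1],[0.035,0.105,0,0,0,0,1],[0.035,0.105,0,0,0,0,1]]' && python3 -m jog '[[0.035,0.105,0,0,0,0,1],[0.035,0.105,0,0,0,0,1],[0.035,0.1,0,0,0,0,1],[0,0,0,0,0,0,1],[0,0,0,0,0,0,1]]' && python3 -m jog '[[0,0,0,0,0,0,1],[0,0,0,0,0,0,1]]'
python3 - <<'E'
from h import *
o=get_obs();print(o["width"],o["ee_pos"],o["wrist_force"])
c=snap("wrist");save(c,"pics/w3.png")
np.savez("w3.npz",**{k:c[k] for k in c})
E
```

```text
time: 4.4
ee_pos: [0.456, -0.3401, 0.1848]
tool_rot: [-3.141, -0.0, 1.572]
wrist_force: [0.1, 0.5, -1.2]
width: 0.018
time: 4.82
ee_pos: [0.4982, -0.2131, 0.1834]
tool_rot: [-3.142, 0.0, 1.571]
wrist_force: [-0.2, 0.3, -0.5]
width: 0.0182
time: 5.23
ee_pos: [0.5507, -0.0554, 0.1833]
tool_rot: [-3.141, 0.0, 1.572]
wrist_force: [0.5, -1.0, -0.8]
width: 0.0183
time: 5.65
ee_pos: [0.5821, 0.0387, 0.1831]
tool_rot: [-3.141, -0.001, 1.577]
wrist_force: [0.7, -1.7, -0.5]
width: 0.0183
time: 5.82
ee_pos: [0.5819, 0.0343, 0.183]
tool_rot: [-3.141, 0.001, 1.57]
wrist_force: [-0.7, -0.1, -0.8]
width: 0.0181
0.018083909401798937 [0.5818575  0.0343064  0.18296807] [-0.71731624 -0.0887097  -0.81044896]
```

View pics/w3.png

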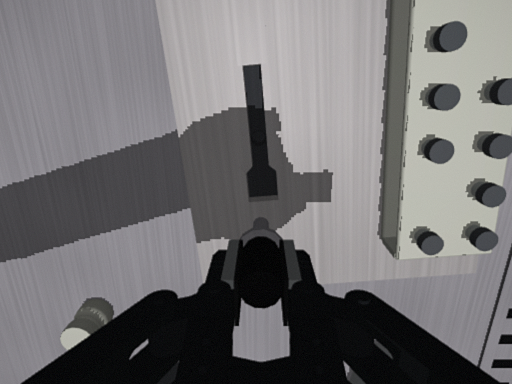

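The slot is fully visible: the opening is at about (262,185), the far end at (252,65), and the pin tip at (261,219). I'll rectify the deck plane to measure.

```bash
python3 - <<'E'
from h import *
z=np.load("w3.npz");c={k:z[k] for k in z}
S=5
xs=np.arange(.545,.625,.001/S);ys=np.arange(.155,.005,-.001/S)
X,Y=np.meshgrid(xs,ys)
def rect(z):
    Q=(np.stack([X,Y,np.full_like(X,z)],-1)-c["p"])@c["R"]
    return cv2.remap(c["image"],(c["cx"]+c["fx"]*Q[...,0]/Q[...,2]).astype('f4'),(c["cy"]+c["fy"]*Q[...,1]/Q[...,2]).astype('f4'),1)[:,:,::-1]
a=rect(.085)
cv2.imwrite("pics/r.png",np.hstack([cv2.resize(a,(320,600)),cv2.convertScaleAbs(cv2.resize(rect(.07),(320,600)),alpha=3)]))
g=cv2.cvtColor(a,cv2.COLOR_BGR2GRAY)
for y in np.arange(.14,.015,-.008):
    r=g[int((.155-y)*1000*S)].astype(int);d=r<np.median(r)*.6; 
    i=np.nonzero(d)[0];print(round(y,3),[round(xs[i.min()],4),round(xs[i.max()],4)] if len(i) else None,np.median(r))
P=[.5819,.0343,.183-.043];print("tip px",proj(c,P))
q=(261,222)
print("tip from px",onz(c,q,.140))
E
```

```text
0.14 None 182.0
0.132 None 182.0
0.124 [np.float64(0.5698), np.float64(0.5824)] 181.0
0.116 [np.float64(0.5704), np.float64(0.583)] 181.0
0.108 [np.float64(0.5712), np.float64(0.5836)] 181.0
0.1 [np.float64(0.5584), np.float64(0.593)] 178.0
0.092 [np.float64(0.5726), np.float64(0.585)] 85.0
0.084 [np.float64(0.5734), np.float64(0.5858)] 85.0
0.076 [np.float64(0.574), np.float64(0.5864)] 85.0
0.068 [np.float64(0.5748), np.float64(0.5872)] 84.0
0.06 [np.float64(0.5754), np.float64(0.5878)] 84.0
0.052 [np.float64(0.572), np.float64(0.5938)] 83.0
0.044 [np.float64(0.5714), np.float64(0.5946)] 81.0
0.036 [np.float64(0.572), np.float64(0.5952)] 82.0
0.028 None 81.0
0.02 None 82.0
tip px [260.12966751 220.33958344]
tip from px [0.58245671 0.03313887 0.14      ]
```

View pics/r.png

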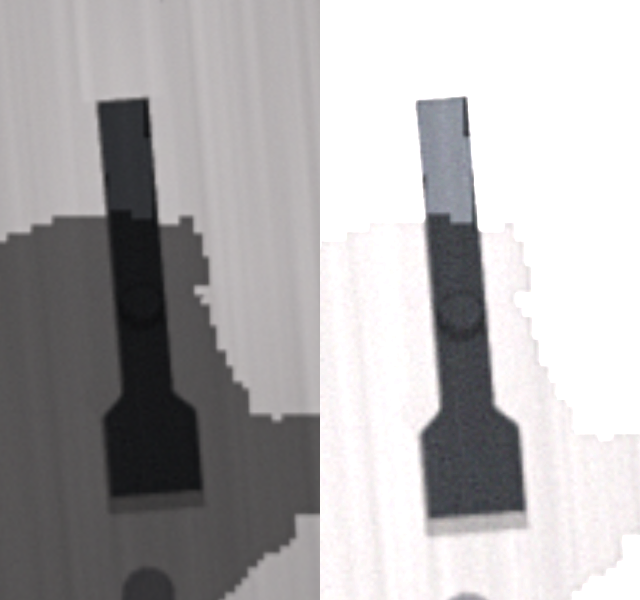

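The rectified view gives the following:
- **Opening centre:** about (0.5834, 0.0393).
- **Slot:** far end at y≈0.130, so 91 mm long as stated, and tilted −4.9°.
- **Blind hole:** faintly visible at about (0.580, 0.0765), roughly 37 mm from the opening, which is within the stated range.

Next I lower the pin into the opening.

```bash
python3 -m jog '[[0.003,0.017,-0.06,0,0,0,1],[0,0,-0.06,0,0,0,1],[0,0,-0.04,0,0,0,1],[0,0,-0.03,0,0,0,1],[0,0,-0.02,0,0,0,1]]' && python3 -m jog '[[0,0,0,0,0,0,1],[0,0,0,0,0,0,1],[0,0,0,0,0,0,1]]'
```

```text
time: 6.28
ee_pos: [0.5827, 0.0401, 0.1192]
tool_rot: [-3.14, 0.0, 1.571]
wrist_force: [0.5, 0.1, -0.8]
width: 0.0183
time: 6.53
ee_pos: [0.5838, 0.0411, 0.121]
tool_rot: [3.14, -0.0, 1.572]
wrist_force: [0.1, -0.6, -0.8]
width: 0.0183
```

```bash
python3 -m jog '[[0,0,-0.005,0,0,0,1],[0,0,-0.005,0,0,0,1],[0,0,-0.005,0,0,0,1],[0,0,0,0,0,0,1],[0,0,0,0,0,0,1]]' && python3 -m jog '[[0,0,-0.004,0,0,0,1],[0,0,0,0,0,0,1],[0,0,0,0,0,0,1]]' && python3 -m jog '[[0,0,-0.004,0,0,0,1],[0,0,0,0,0,0,1],[0,0,0,0,0,0,1]]'
```

```text
time: 6.95
ee_pos: [0.5831, 0.0411, 0.1157]
tool_rot: [-3.141, 0.0, 1.572]
wrist_force: [0.1, 0.8, 0.5]
width: 0.0179
time: 7.2
ee_pos: [0.5832, 0.0412, 0.1145]
tool_rot: [-3.142, 0.0, 1.572]
wrist_force: [0.9, -0.6, -0.5]
width: 0.0182
time: 7.45
ee_pos: [0.5831, 0.0412, 0.1133]
tool_rot: [-3.142, 0.0, 1.572]
wrist_force: [-0.9, -0.2, -0.5]
width: 0.018
```

```bash
python3 -m jog '[[0,0,-0.003,0,0,0,1],[0,0,0,0,0,0,1],[0,0,0,0,0,0,1]]' && python3 -m jog '[[0,0,-0.002,0,0,0,1],[0,0,0,0,0,0,1],[0,0,0,0,0,0,1]]'&& python3 -m jog '[[0,0,-0.002,0,0,0,1],[0,0,0,0,0,0,1],[0,0,0,0,0,0,1]]'
```

```text
time: 7.7
ee_pos: [0.5834, 0.0412, 0.113]
tool_rot: [3.141, 0.0, 1.572]
wrist_force: [-1.0, -1.0, 4.4]
width: 0.0181
time: 7.95
ee_pos: [0.5835, 0.0413, 0.113]
tool_rot: [3.141, 0.0, 1.572]
wrist_force: [-1.6, -1.2, 9.4]
width: 0.0185
time: 8.2
ee_pos: [0.5835, 0.0413, 0.1129]
tool_rot: [3.141, 0.001, 1.572]
wrist_force: [-4.5, -0.8, 12.1]
width: 0.018
```

Contact at TCP z 0.113, the height predicted for the plate. I'll ease to about 4 N and slide.

```bash
python3 -m jog '[[0,0,0.0033,0,0,0,1],[0,0,0,0,0,0,1],[0,0,0,0,0,0,1]]' && python3 -m jog '[[-0.0006,0.0067,0,0,0,0,1],[-0.0006,0.0067,0,0,0,0,1],[-0.0006,0.0067,0,0,0,0,1],[-0.0006,0.0067,0,0,0,0,1],[0,0,0,0,0,0,1]]'
```

```text
time: 8.45
ee_pos: [0.5835, 0.0412, 0.113]
tool_rot: [3.141, 0.0, 1.572]
wrist_force: [-2.3, -0.6, 7.8]
width: 0.0181
time: 8.87
ee_pos: [0.5835, 0.0476, 0.113]
tool_rot: [3.139, 0.002, 1.571]
wrist_force: [-0.1, -4.5, 6.1]
width: 0.0182
```

```bash
python3 -m jog '[[-0.0006,0.0067,0,0,0,0,1],[-0.0006,0.0067,0,0,0,0,1],[-0.0006,0.0067,0,0,0,0,1],[-0.0006,0.0067,0,0,0,0,1],[0,0,0,0,0,0,1]]'&& python3 -m jog '[[-0.0006,0.0067,0,0,0,0,1],[-0.0006,0.0067,0,0,0,0,1],[-0.0006,0.0067,0,0,0,0,1],[-0.0006,0.0067,0,0,0,0,1],[0,0,0,0,0,0,1]]'
```

```text
time: 9.28
ee_pos: [0.5829, 0.0558, 0.113]
tool_rot: [3.139, 0.002, 1.571]
wrist_force: [1.1, -3.6, 6.0]
width: 0.0179
time: 9.7
ee_pos: [0.5823, 0.0638, 0.113]
tool_rot: [3.139, 0.002, 1.571]
wrist_force: [1.1, -3.5, 5.9]
width: 0.0183
```

```bash
python3 -m jog '[[-0.0016,0.0067,0,0,0,0,1],[-0.0016,0.0067,0,0,0,0,1],[-0.0012,0.0067,0,0,0,0,1],[0,0,0,0,0,0,1]]'&& python3 -m jog '[[-0.0006,0.0067,0,0,0,0,1],[-0.0006,0.005,0,0,0,0,1],[0,0,0,0,0,0,1]]'&& python3 -m jog '[[-0.0003,0.0033,0,0,0,0,1],[0,0,0,0,0,0,1]]'&& python3 -m jog '[[-0.0003,0.0033,0,0,0,0,1],[0,0,0,0,0,0,1]]'
```

```text
time: 10.03
ee_pos: [0.581, 0.07, 0.113]
tool_rot: [3.139, 0.002, 1.571]
wrist_force: [-0.0, -3.1, 4.4]
width: 0.0179
time: 10.28
ee_pos: [0.5801, 0.0742, 0.1126]
tool_rot: [3.14, 0.001, 1.571]
wrist_force: [1.3, -1.3, 0.8]
width: 0.0181
time: 10.45
ee_pos: [0.5786, 0.0765, 0.1117]
tool_rot: [-3.14, -0.001, 1.573]
wrist_force: [0.2, 0.7, -1.6]
width: 0.0179
time: 10.62
ee_pos: [0.5786, 0.0774, 0.1118]
tool_rot: [-3.141, -0.0, 1.573]
wrist_force: [-0.5, -0.3, -0.1]
width: 0.018
```

The force vanished and the tip dropped at y≈0.074–0.077, as predicted. Nudging x back to the centre line and lowering gently.

```bash
python3 -m jog '[[0.003,-0.002,0,0,0,0,1],[0,0,-0.004,0,0,0,1],[0,0,0,0,0,0,1],[0,0,0,0,0,0,1]]'&& python3 -m jog '[[0,0,-0.004,0,0,0,1],[0,0,0,0,0,0,1],[0,0,0,0,0,0,1]]'
```

```text
time: 10.95
ee_pos: [0.58, 0.0762, 0.1109]
tool_rot: [-3.141, 0.0, 1.572]
wrist_force: [0.1, 0.1, -1.4]
width: 0.0183
time: 11.2
ee_pos: [0.58, 0.0762, 0.1098]
tool_rot: [-3.141, 0.0, 1.572]
wrist_force: [-0.4, -0.2, -1.0]
width: 0.0182
```

```bash
python3 -m jog '[[0,0,-0.007,0,0,0,1],[0,0,0,0,0,0,1],[0,0,0,0,0,0,1]]'&& python3 -m jog '[[0,0,-0.007,0,0,0,1],[0,0,-0.007,0,0,0,1],[0,0,0,0,0,0,1]]'
```

```text
time: 11.45
ee_pos: [0.5799, 0.0762, 0.1076]
tool_rot: [-3.141, 0.0, 1.572]
wrist_force: [-0.7, -0.9, -0.7]
width: 0.018
time: 11.7
ee_pos: [0.5797, 0.0761, 0.1031]
tool_rot: [-3.141, 0.0, 1.572]
wrist_force: [0.4, 0.3, -0.9]
width: 0.0181
```

```bash
python3 -m jog '[[0,0,-0.007,0,0,0,1],[0,0,-0.007,0,0,0,1],[0,0,0,0,0,0,1],[0,0,0,0,0,0,1]]'&& python3 -m jog '[[0,0,-0.004,0,0,0,1],[0,0,-0.004,0,0,0,1],[0,0,0,0,0,0,1],[0,0,0,0,0,0,1]]'&& python3 -m jog '[[0,0,-0.004,0,0,0,1],[0,0,0,0,0,0,1],[0,0,0,0,0,0,1]]'
```

```text
time: 12.03
ee_pos: [0.5799, 0.0762, 0.0992]
tool_rot: [-3.141, 0.0, 1.572]
wrist_force: [-0.6, -0.2, -0.9]
width: 0.0183
time: 12.37
ee_pos: [0.58, 0.0762, 0.0969]
tool_rot: [-3.142, 0.0, 1.572]
wrist_force: [-0.8, 0.8, -1.4]
width: 0.0181
time: 12.62
ee_pos: [0.58, 0.0762, 0.0957]
tool_rot: [-3.142, 0.0, 1.572]
wrist_force: [-0.7, -0.5, -1.1]
width: 0.0182
```

```bash
python3 -m jog '[[0,0,-0.002,0,0,0,1],[0,0,0,0,0,0,1],[0,0,0,0,0,0,1]]'&& python3 -m jog '[[0,0,-0.002,0,0,0,1],[0,0,0,0,0,0,1],[0,0,0,0,0,0,1]]'
```

```text
time: 12.87
ee_pos: [0.5801, 0.0762, 0.0952]
tool_rot: [3.141, 0.0, 1.572]
wrist_force: [-0.2, 0.3, -0.7]
width: 0.0184
time: 13.12
ee_pos: [0.5801, 0.0762, 0.0951]
tool_rot: [3.141, 0.0, 1.572]
wrist_force: [-2.5, -0.0, 5.0]
width: 0.0182
```

The collar is on the deck at TCP z 0.0951, the predicted home height, with 5 N. Releasing and retreating straight up.

```bash
python3 -m jog '[[0,0,0.001,0,0,0,-1],[0,0,0,0,0,0,-1],[0,0,0,0,0,0,-1],[0,0,0,0,0,0,-1],[0,0,0,0,0,0,-1]]'&& python3 -m jog '[[0,0,0,0,0,0,-1],[0,0,0,0,0,0,-1],[0,0,0,0,0,0,-1],[0,0,0.03,0,0,0,-1],[0,0,0.06,0,0,0,-1]]' && python3 -m jog '[[0,0,0.1,0,0,0,-1],[0,0,0.1,0,0,0,-1],[0,0,0.06,0,0,0,-1],[0,0,0,0,0,0,-1],[0,0,0,0,0,0,-1]]'
python3 - <<'E'
from h import *
c=snap("wrist");save(c,"pics/w4.png")
s=snap("side");t=snap("top");save(s,"pics/s4.png");save(t,"pics/t4.png")
for h in(.085,.089,.123): print(h,[np.round(proj(k,(.580,.0762,h)),1) for k in(c,s,t)])
a=cv2.resize(c["image"][:,:,::-1],(480,360))
b=cv2.resize(s["image"][100:340,190:350,::-1],(320,480))
cv2.imwrite("pics/f.png",np.hstack([cv2.copyMakeBorder(a,0,120,0,0,0),b]))
E
```

```text
time: 13.53
ee_pos: [0.58, 0.0762, 0.0947]
tool_rot: [-3.141, -0.0, 1.572]
wrist_force: [-0.0, 1.1, -0.2]
width: 0.0774
time: 13.95
ee_pos: [0.5785, 0.0759, 0.1206]
tool_rot: [-3.137, 0.0, 1.572]
wrist_force: [0.6, 0.2, 0.4]
width: 0.0854
time: 14.37
ee_pos: [0.5807, 0.0762, 0.2015]
tool_rot: [3.139, 0.0, 1.572]
wrist_force: [0.4, -0.1, -0.7]
width: 0.0853
0.085 [array([259. , 185.7]), array([261.1, 162. ]), array([222.7, 181.7])]
0.089 [array([259. , 187.2]), array([261.1, 161.1]), array([222.6, 181.5])]
0.123 [array([258.8, 201.1]), array([261.4, 152.6]), array([221.2, 179. ])]
```

View pics/f.png

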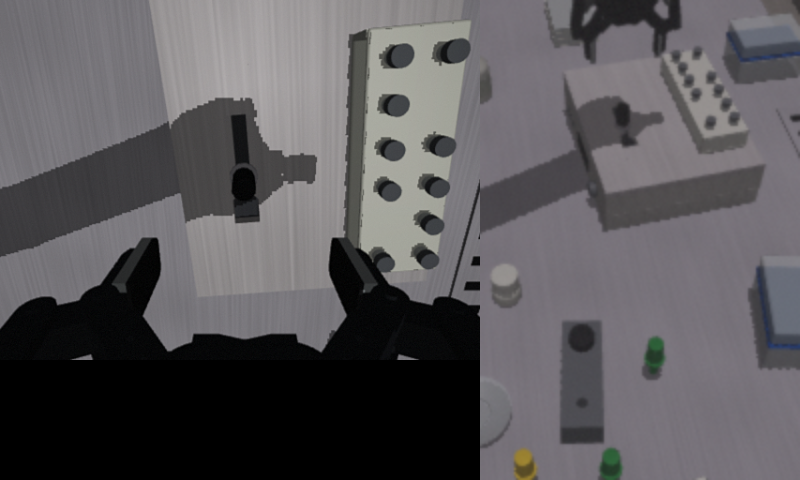

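The pin stands upright with its collar on the deck. Its head top is at (259,200) in the wrist view, against (258.8,201) predicted for home. The plug is still in its hole and the pin's own hole in the block is empty. Handing in.

```bash
python3 -c "
from cell import *
close_job()"
```

```text
the job is handed in; nothing more can be done
```

The locking pin is home in the shaker's blind hole, released, and the job is handed in at about 14.5 s of the 72 s; no verdict was reported.

**What I did:** I pulled the pin from the −y hole of the parking block and set its tip on the carriage plate in the wide opening. I then slid it along the slot with about 6 N. The tip dropped in about 37 mm from the opening, where the wrist camera had faintly shown the hole. I lowered it until the collar met the deck with 5 N, let go and moved up clear.

**Last checks:**
- **Height:** the collar met the deck 17.9 mm below the tool height at which the tip rested on the plate, against 18 mm expected.
- **Position:** the last wrist view shows the pin upright, with its head top within about 1 px of the height predicted for fully home.
- **Force:** the highest reading was about 13 N, while first touching the plate. That is above the 3 to 6 N suggested but below the 25 N limit.
- **Bystanders:** the plug is still in its hole, and nothing in the last views looks moved; I did not measure the bystanders' positions.

No check failed or disagreed.

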